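# Swing out the picture stand's prop leg

## Robot

A 7-joint arm with a two-finger parallel gripper is mounted at the origin on the work surface. World frame = base frame: x ahead of the robot, y to its left, z up, the work surface at z = 0. Lengths are in m, angles in rad, forces in N, time in s.
With the tool pointing down it reaches from about 0.4 to 0.85 m from the base axis. Payload 4.5 kg.
Tool frame: the origin (TCP) lies at the very end of the fingers, on their centre line; the grasp point (between the pads) lies 19 mm behind it (robot.pinch_z is the distance from the TCP to the grasp point, in m); z points along the fingers, y is the line along which they close (so a half turn about z gives the same grasp; the last joint's range is limited). The gripper opens to 85 mm and grips with 20 to 120 N. Pads are 22 mm wide; open, the fingers measure 114 mm over their backs; the gripper's body (76 mm by 85 mm) begins 54 mm behind the grasp point. The pads swing forward as they close: fully open they stand 13 mm farther back than shut.
Start: joints at [1.139, 0.689, -0.195, 1.565, 0.157, 0.902, -0.215], TCP at [0.281, -0.558, 0.231] pointing down, gripper open.
Joint ranges: [-3.01, 3.01], [-0.46, 2.08], [-1.47, 1.51], [0.13, 2.56], [-1, 4.14], [0.04, 2.09], [-2.66, 2.66]. Speed limits (rad/s): [2.57, 2.57, 3.14, 3.14, 3.14, 3.14, 3.14].

## Interface

Orientations are given as a unit quaternion [w, x, y, z].
In Python, from workcell import robot gives the robot as it stands.
- The arm moves only by the tool play_rows, never from a script. Its argument "commands" is text: rows parted by semicolons, each of 5 numbers parted by spaces: the shift along the world's x, y, z in m, then the turn about the world's z in degrees, then the opening, from 0 (shut) to 1 (fully open). In form: dx dy dz roll fingers; .... A call has 1 to 8 rows; each row is the pose to reach, as a shift and turn from the pose commanded when the call began; what a row does not reach only later rows make up. A row lasts 1/12 s, in which the tool goes at most 41.7 mm and 7.16 degrees, less where a joint would pass 70% of its speed; a pose out of reach is approached as far as the arm can. A call with a gripper value outside its range is refused whole. The fingers move at their own pace and stop on an object; "newtons" is the grip in N (left out, the last holds). Time passes only in rows, so rows that repeat a pose let the fingers close. It gives the time, the measured TCP pose, the force, the opening and the grip force at its end, in the units of the state.
- robot.observe(): the state, without advancing time (a new reading comes with each control period).
- robot.read_camera(name): name is "scene" or "side" or "wrist"; returns the picture (400x640x3 uint8, blue, green, red); there is no depth.
- robot.get_calibration(name): a dict with "mtx" (3x3 intrinsics, pixels), "rvec" (rotation vector, rad) and "tvec" (3), from world to camera coordinates, as OpenCV has them. Camera axes: x right, y down, z forward; pixel columns grow to the right and rows downward; lengths in m; the calibration is good to about 2 mm. A picture is of the moment at which its call begins: read the wrist's pose just before it. get_calibration takes no time and is no camera call; for the wrist camera it gives the pose at the moment of the call.
- robot.sign_off(): hands the job in; it is judged then, once.
The state is a dict: "clock": time; "joints": joint angles; "joint_velocities": joint speeds; "joint_efforts": joint torques, N m; "position": TCP position; "tcp_rot": TCP orientation; "wrist_force": force on the tool from outside, world axes, zero at the start; "torque": the same for the moment, N m; "width": finger opening in m; "grasp_force": force on a finger pad.
Only numpy, scipy, OpenCV 4.12 (cv2) and the standard library are available. Lean on these libraries where they do the work, as an engineer would, in place of code of your own. Each camera call takes 0.05 s, during which the arm holds its last target. There are 200 camera calls.

## Task

The steel bench clamp on the credenza holds a wooden picture stand on its side. Push that stand's folding prop leg out from the panel until it reaches its stop, and leave it open there. Keep the other stand's leg (the one in the dark wooden block) as it is, and do not disturb the bowl or the glass orb.

Things in the scene. Friction and masses are not known exactly. Their poses are not given: they have to be found in the camera images.
- clamped_stand: Steel bench clamp holding a pale wooden picture stand on its side, all fixed to the table. Origin on the table under the panel's middle, z up (mm): panel 160 along y, 10 along x, top edge 155 high; clamp x, y -45 to 45, 82 high, its screw bar to x -80, 70 high. Behind the panel (+x) a wooden prop leg, hinged on an upright axis at x 12, y 62, runs to -y when folded.
- foot_top (a point): Top centre of the upright round foot bar (12 mm diameter, 15 to 195 mm above the table) at the free end of the clamped stand's prop leg, 130 mm from the hinge axis. Its upper 40 mm stand clear above the panel's top edge and can be pushed there from the panel's side. The leg strip itself is 8 mm thick and 87 to 123 mm above the table. This frame turns with the leg.
- prop_leg (a joint): Angle of the clamped stand's leg, rad: 0 folded against the panel, 1.0 fully out at its hard stop, starts at 0 to 0.25. Grows counter-clockwise seen from above: at angle q the foot bar is at x = 12 + 130 sin q, y = 62 - 130 cos q (mm) in the frame of clamped_stand. Slight hinge friction, about 0.5 N at the foot bar; no spring, it stays where left.
- spare_foot_top (a point): Top centre (195 mm above the table) of the foot bar of the OTHER stand, which looks the same but sits in a dark brown wooden block, 90 x 90 x 79 mm, instead of the steel clamp; also fixed to the table. Its leg swings just as easily and is to be left alone.
- bowl: Grey ceramic bowl, 110 mm across the rim, 48 high, loose; origin at the middle of its underside.
- orb: Green glass orb, 68 mm in diameter, on a brass foot 52 across, 78 high in all, loose; origin at the middle of the foot's underside.

How it is judged:
At the end, for the whole second after the job is handed in: The prop leg of the stand in the steel clamp is out at its stop (1.0 rad) or within 0.17 rad (10 degrees) of it, and still; the other stand's foot bar is within 20 mm, and the bowl and the orb within 30 mm, of where they began (value of joint prop_leg above 0.83 rad and velocity of joint prop_leg between -0.05 and 0.05 rad/s and distance of spare_foot_top from where it was at the start of the episode below 0.02 m and distance of each of bowl, orb from where it was at the start of the episode below 0.03 m); the robot touches nothing.
It fails at once if the other stand's leg is moved by more than 20 mm (distance of spare_foot_top from where it was at the start of the episode above 0.02 m).
It fails at once if the bowl is moved by more than 30 mm (distance of bowl from where it was at the start of the episode above 0.03 m).
It fails at once if the glass orb is moved by more than 30 mm (distance of orb from where it was at the start of the episode above 0.03 m).
It fails at once if the glass orb is tipped over (angle between orb's own z axis and vertical above 0.5 rad).
It also fails if it takes over 32 s, if anything falls off the work surface, if the arm or the gripper's body presses on something with over 40 N, if the wrist force passes 120 N, or if a joint passes its speed limit or range.

## Working session

There is one attempt and no reset: what is moved stays moved. The work goes in short steps, Python scripts to look and compute and a tool call to move; the robot and the scene stay as the last step left them, time stands still between calls to the robot, and variables do not carry over. Pictures are saved under pics/ and viewed, at most 10 in all, crops included, and the job is handed in when it is done.

Besides the shell and the picture viewer there is one more tool, called after "Call:" by a JSON object that holds its "api" and its "payload", one argument or row to a line. play_rows: Moves the arm, as the interface text tells. Its arguments: {"type":"object","properties":{"commands":{"type":"string"},"newtons":{"type":"number"}},"required":["commands"]}

```bash
mkdir -p pics; python3 - <<'E'
from workcell import robot
import cv2
for n in("scene","side"):
    cv2.imwrite(f"pics/{n}0.png",robot.read_camera(n))
    c=robot.get_calibration(n);print(n,c)
print(robot.observe())
E
```

```text
scene {'mtx': array([[394.90861534,   0.        , 315.61241179],
       [  0.        , 394.90861534, 207.63348338],
       [  0.        ,   0.        ,   1.        ]]), 'rvec': array([ 0.71459694,  2.4941391 , -1.29955667]), 'tvec': array([ 0.47347177, -0.06225142,  1.32539291])}
side {'mtx': array([[451.15713105,   0.        , 324.58721665],
       [  0.        , 451.15713105, 203.33784398],
       [  0.        ,   0.        ,   1.        ]]), 'rvec': array([2.114056  , 0.01525101, 0.02598384]), 'tvec': array([-0.5507514 ,  0.12034056,  1.12383081])}
{'clock': 0.1, 'joints': array([ 1.13880352,  0.68989092, -0.19452292,  1.56627148,  0.15733472,
        0.90252278, -0.21512687]), 'joint_velocities': array([ 0.00095022, -0.00192278, -0.00112576, -0.00176646,  0.00051948,
       -0.00078641, -0.00020529]), 'joint_efforts': array([-3.17490492e-03, -5.40596616e+01, -1.27167240e+00, -1.58985329e+01,
        9.32884170e-03,  4.35110444e-03, -1.66303187e-05]), 'position': array([ 0.28038694, -0.55790121,  0.23056169]), 'tcp_rot': array([-8.04534673e-04,  9.72992756e-01,  2.30834089e-01, -2.70373188e-04]), 'wrist_force': array([ 0.62497071, -0.62933879, -0.24348566]), 'torque': array([ 0.01396589, -0.06873343, -0.0091147 ]), 'grasp_force': 0.0, 'width': 0.08547572892778106}
```

View pics/scene0.png

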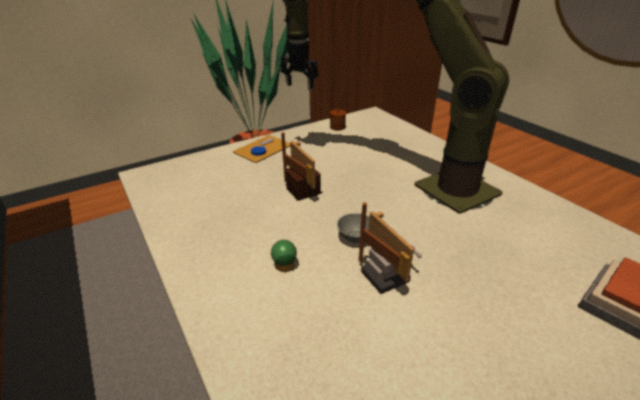

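View pics/side0.png

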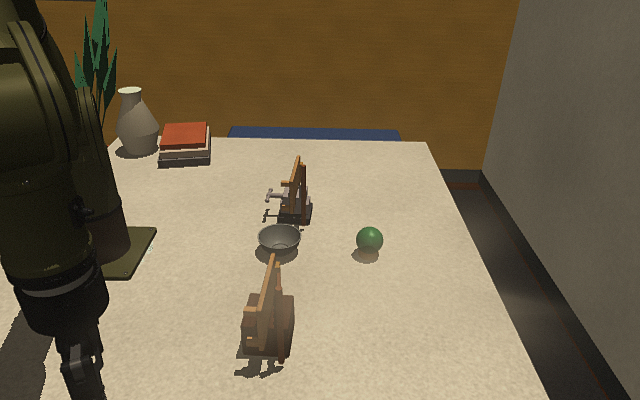

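The scene picture shows the clamped stand at about (388,250), the spare at (300,170), the bowl at (352,228) and the orb at (284,252). In the side picture the clamped stand is at (295,190), the bowl at (279,238), the orb at (369,238) and the spare near (268,310). I'll enlarge the clamped stand next.

```bash
python3 - <<'E'
import cv2,numpy as np
a=cv2.imread("pics/scene0.png")[190:300,330:430];b=cv2.imread("pics/side0.png")[140:250,250:350]
f=lambda i:cv2.resize(i,(400*1,440),interpolation=cv2.INTER_CUBIC)
o=np.hstack([f(a),f(b)])
o=cv2.convertScaleAbs(o,alpha=1.4,beta=20)
for k in range(0,800,40):cv2.line(o,(k,0),(k,5),(0,0,255),1)
for k in range(0,440,40):cv2.line(o,(0,k),(5,k),(0,0,255),1)
cv2.imwrite("pics/z.png",o)
E
```

```text
(no output)
```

View pics/z.png

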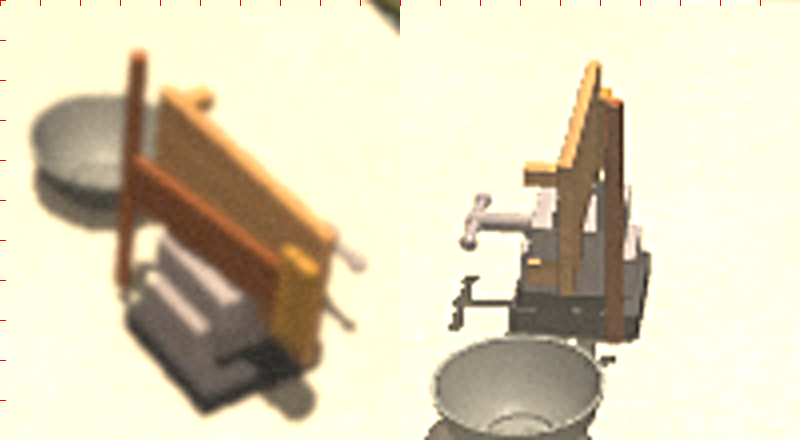

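```bash
cat >h.py <<'E'
import cv2,numpy as np
from workcell import robot
from scipy.optimize import least_squares
C={n:robot.get_calibration(n) for n in("scene","side","wrist")}
def proj(n,P):
    c=C[n];return cv2.projectPoints(np.array(P,float).reshape(-1,3),c["rvec"],c["tvec"],c["mtx"],None)[0].reshape(-1,2)
def T(p,P):
    P=np.array(P,float);c,s=np.cos(p[2]),np.sin(p[2])
    return np.c_[p[0]+c*P[:,0]-s*P[:,1],p[1]+s*P[:,0]+c*P[:,1],P[:,2]]
def pts(q):
    x,y=.012+.13*np.sin(q),.062-.13*np.cos(q)
    return [[x,y,.195],[x,y,.015],[0,-.08,.155],[0,.08,.155]]
def tri(uv1,uv2):
    f=lambda P:np.r_[proj("scene",P)[0]-uv1,proj("side",P)[0]-uv2]
    r=least_squares(f,[.5,0,.1]);return r.x,r.fun
E
cat >m.py <<'E'
from h import *
A=lambda u,v:(330+u/4,190+v/4)
B=lambda u,v:(250+(u-400)/4,140+v/4)
S=np.array([A(139,52),A(122,285),A(165,92),A(331,228)]);D=np.array([B(615,100),B(614,340),B(568,167),B(596,63)])
f=lambda p:np.r_[(proj("scene",T(p,pts(p[3])))-S).ravel(),(proj("side",T(p,pts(p[3])))-D).ravel()]
r=least_squares(f,[.5,0,0,.1]);print(r.x.round(4),r.fun.round(1));p=r.x
print("foot now/at 1.0",T(p,pts(p[3]))[0],T(p,pts(1.0))[0])
print("bowl",tri((352,221),(279,233)),"orb",tri((284,252),(369,238)))
print("sparefoot",tri((284,135),(281,290)))
E
python3 m.py
```

```text
[ 0.4682  0.1877 -0.056   0.1283] [-0.6  0.1 -0.3 -1.  -1.3 -2.3 -0.   1.5 -0.3 -0.6 -0.1 -0.9 -0.3 -1.4
 -0.6 -2. ]
foot now/at 1.0 [0.49304346 0.11929512 0.195     ] [0.58894024 0.17270077 0.195     ]
bowl (array([0.44000286, 0.01313881, 0.05626515]), array([ 1.2959409 , -0.80703354,  1.14770205,  0.71772012])) orb (array([0.66026119, 0.01677856, 0.04628675]), array([-0.0160523 ,  0.00542134, -0.01565811, -0.0051855 ]))
sparefoot (array([ 0.47259439, -0.33155428,  0.1852707 ]), array([-1.57068586,  0.83161938, -0.82421952, -0.43598896]))
```

Call:
{"api": "play_rows", "payload": {
  "commands": "0 0 0.035 0 0; 0 0 0.07 0 0; 0.015 0.03 0.08 0 0; 0.03 0.06 0.08 0 0; 0.045 0.09 0.08 0 0; 0.06 0.12 0.08 0 0; 0.07 0.155 0.08 0 0; 0.08 0.19 0.08 0 0"
}}

```text
clock: 0.77
position: [0.361, -0.3667, 0.311]
tcp_rot: [-0.0, 0.973, 0.231, -0.0]
wrist_force: [0.7, 0.6, 0.5]
width: 0.0001
grasp_force: 0.0
```

Call:
{"api": "play_rows", "payload": {
  "commands": "0.01 0.035 0 0 0; 0.02 0.07 0 0 0; 0.025 0.105 0 0 0; 0.03 0.14 0 0 0; 0.035 0.175 0 0 0; 0.04 0.21 0 0 0; 0.045 0.245 0 0 0; 0.05 0.28 0 0 0"
}}

```text
clock: 1.43
position: [0.4103, -0.0868, 0.3112]
tcp_rot: [0.0, 0.973, 0.231, -0.0]
wrist_force: [1.6, -0.1, 0.7]
width: 0.0002
grasp_force: 0.0
```

Call:
{"api": "play_rows", "payload": {
  "commands": "0.007 0.035 0 0 0; 0.014 0.07 0 0 0; 0.02 0.1 0 0 0; 0.027 0.13 0 0 0; 0.033 0.16 0 0 0; 0.04 0.187 0 0 0; 0.04 0.187 -0.035 0 0; 0.04 0.187 -0.05 0 0"
}}

```text
clock: 2.1
position: [0.4501, 0.1006, 0.2594]
tcp_rot: [-0.0, 0.973, 0.233, -0.001]
wrist_force: [-0.4, -0.6, 0.4]
width: -0.0003
grasp_force: 0.0
```

```bash
python3 - <<'E'
from h import *
a=robot.read_camera("scene")[170:290,310:430];b=robot.read_camera("side")[110:230,240:360]
f=lambda i:cv2.resize(i,(400,400),interpolation=cv2.INTER_CUBIC)
cv2.imwrite("pics/z2.png",cv2.convertScaleAbs(np.hstack([f(a),f(b)]),alpha=1.4,beta=20))
print(robot.observe()["position"])
E
```

```text
[0.44858208 0.09818406 0.25900899]
```

View pics/z2.png

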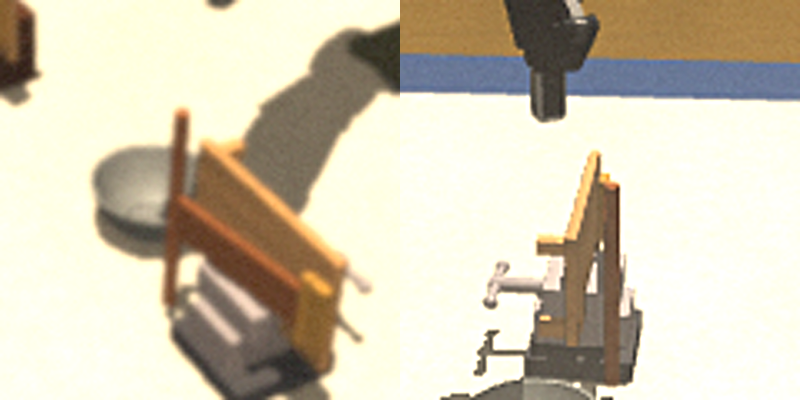

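The tool hangs above the panel, on its -x side, with the foot bar ahead of it at about (182,110) in the scene crop. It is clear to descend.

Call:
{"api": "play_rows", "payload": {
  "commands": "0 0 -0.03 0 0; 0 0 -0.06 0 0; 0 0 -0.085 0 0; 0 0 -0.085 0 0; 0.01 0.003 -0.085 0 0"
}}

```text
clock: 2.62
position: [0.4585, 0.1003, 0.1763]
tcp_rot: [0.001, 0.973, 0.231, -0.003]
wrist_force: [-0.5, 0.3, 0.7]
width: -0.0002
grasp_force: 0.0
```

```bash
python3 - <<'E'
from h import *
p=[.4682,.1877,-.056]
n=np.array([.891,.454])
for q in np.arange(.1,1.06,.1):
    print(round(q,2),(T(p,pts(q))[0][:2]-n*.017).round(3))
print(robot.observe()["position"],robot.observe()["wrist_force"])
E
```

```text
0.1 [0.474 0.111]
0.2 [0.487 0.113]
0.3 [0.5   0.115]
0.4 [0.512 0.119]
0.5 [0.524 0.124]
0.6 [0.536 0.13 ]
0.7 [0.547 0.137]
0.8 [0.557 0.146]
0.9 [0.566 0.155]
1.0 [0.574 0.165]
[0.45848831 0.1002713  0.17632866] [-0.54297814  0.30436141  0.68009854]
```

Call:
{"api": "play_rows", "payload": {
  "commands": "0.008 0.006 0 0 0; 0.014 0.01 0 0 0; 0.02 0.011 0 0 0; 0.027 0.012 0 0 0; 0.033 0.013 0 0 0; 0.04 0.014 0 0 0; 0.046 0.016 0 0 0; 0.052 0.018 0 0 0"
}}

```text
clock: 3.28
position: [0.5133, 0.1192, 0.1763]
tcp_rot: [0.0, 0.973, 0.231, -0.0]
wrist_force: [-0.3, -1.8, 0.1]
width: 0.0
grasp_force: 0.3
```

Call:
{"api": "play_rows", "payload": {
  "commands": "0.006 0.002 0 0 0; 0.012 0.005 0 0 0; 0.018 0.008 0 0 0; 0.024 0.011 0 0 0; 0.03 0.015 0 0 0; 0.035 0.019 0 0 0; 0.04 0.023 0 0 0; 0.045 0.027 0 0 0"
}}

```text
clock: 3.95
position: [0.5581, 0.1472, 0.1763]
tcp_rot: [-0.0, 0.973, 0.231, -0.0]
wrist_force: [-0.3, -0.4, -0.1]
width: -0.0001
grasp_force: 0.3
```

```bash
python3 - <<'E'
from h import *
a=robot.read_camera("scene")[170:290,310:430];b=robot.read_camera("side")[110:230,240:360]
f=lambda i:cv2.resize(i,(400,400),interpolation=cv2.INTER_CUBIC)
cv2.imwrite("pics/z3.png",cv2.convertScaleAbs(np.hstack([f(a),f(b)]),alpha=1.4,beta=20))
print(robot.observe()["position"],robot.observe()["wrist_force"])
E
```

```text
[0.55871196 0.14805531 0.17640294] [-0.17408609 -0.51518706 -0.02245488]
```

View pics/z3.png

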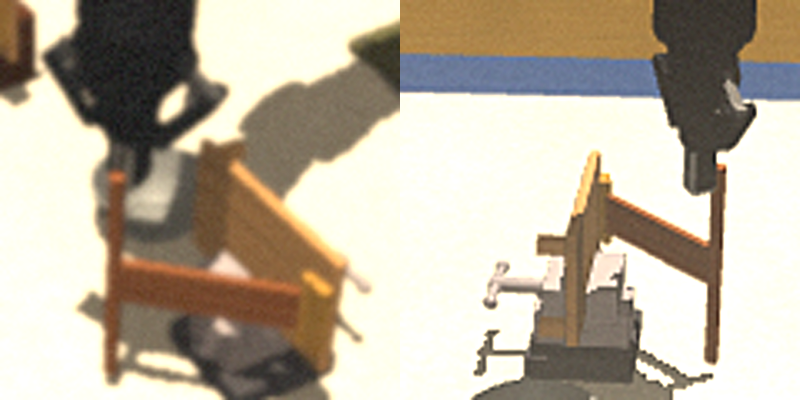

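The leg has swung well out, with the foot top at about (117,175) in the scene crop, and the tool is still in contact. I'll keep going towards the stop in small steps.

Call:
{"api": "play_rows", "payload": {
  "commands": "0.004 0.004 0 0 0; 0.008 0.008 0 0 0; 0.011 0.012 0 0 0; 0.014 0.016 0 0 0; 0.014 0.016 0 0 0; 0.014 0.016 0 0 0"
}}

```text
clock: 4.55
position: [0.5719, 0.1631, 0.1763]
tcp_rot: [-0.0, 0.973, 0.231, 0.0]
wrist_force: [-0.4, -0.7, -0.1]
width: -0.0002
grasp_force: 0.0
```

Call:
{"api": "play_rows", "payload": {
  "commands": "0.002 0.002 0 0 0; 0.004 0.004 0 0 0; 0.004 0.004 0 0 0"
}}

```text
clock: 4.8
position: [0.5729, 0.1638, 0.1759]
tcp_rot: [0.002, 0.973, 0.23, -0.004]
wrist_force: [-6.4, -3.9, 4.8]
width: 0.0001
grasp_force: 4.0
```

The force rose to about 8 N, so the leg is at its stop. I'll back off and lift.

Call:
{"api": "play_rows", "payload": {
  "commands": "-0.008 -0.006 0 0 0; -0.02 -0.012 0 0 0; -0.03 -0.018 0 0 0; -0.03 -0.018 0.03 0 0; -0.03 -0.018 0.06 0 0; -0.03 -0.018 0.09 0 0; -0.06 -0.03 0.12 0 0; -0.06 -0.03 0.12 0 0"
}}

```text
clock: 5.47
position: [0.515, 0.1363, 0.3012]
tcp_rot: [0.0, 0.973, 0.231, 0.003]
wrist_force: [-0.3, -0.4, 0.7]
width: -0.0
grasp_force: 0.0
```

```bash
python3 - <<'E'
from h import *
A=robot.read_camera("scene");B=robot.read_camera("side")
p=[.4682,.1877,-.056]
for q,c in((1.0,(0,255,0)),(.83,(0,0,255))):
    for n,I in(("scene",A),("side",B)):
        for u in proj(n,T(p,pts(q))[:2]):cv2.circle(I,tuple(int(round(v)) for v in u),1,c,-1)
f=lambda i:cv2.resize(i,(400,400),interpolation=cv2.INTER_CUBIC)
cv2.imwrite("pics/z4.png",cv2.convertScaleAbs(np.hstack([f(A[160:300,270:410]),f(B[120:260,250:390])]),alpha=1.4,beta=20))
print(robot.observe()["position"],robot.observe()["wrist_force"])
E
```

```text
[0.51593887 0.13644634 0.29772817] [ 0.09499087 -0.21869082  0.1509392 ]
```

View pics/z4.png

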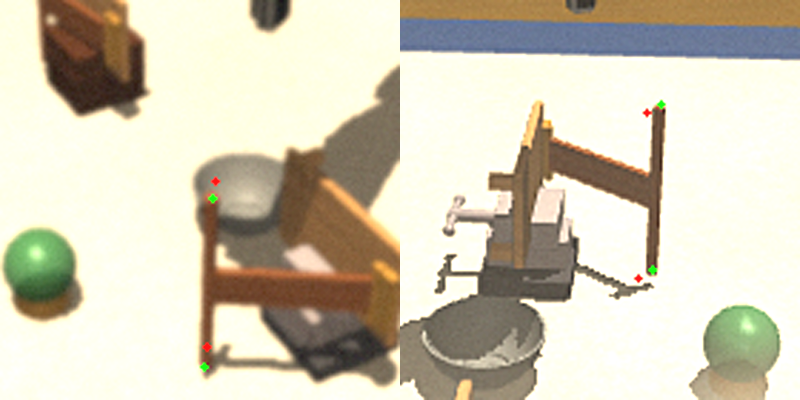

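The foot bar lies on the green 1.0 rad marks in both views, and the bowl and orb have not moved. The tool is clear, so I'll hand in.

```bash
python3 -c "
from workcell import robot
print(robot.sign_off())"
```

```text
the job is handed in; nothing more can be done
None
```

The clamped stand's prop leg is open at its stop (about 1.0 rad in both camera views), the bowl, orb and other stand's leg were not touched, and the job was handed in at about 6 s; no verdict was returned.

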